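# Draw the bell beater out of the carry case

### The arm

A 7-joint arm with a two-finger parallel gripper is mounted at the origin on the work surface. World frame = base frame: x ahead of the robot, y to its left, z up, the work surface at z = 0. Lengths are in m, angles in rad, forces in N, time in s.
With the tool pointing down it reaches from about 0.4 to 0.9 m from the base axis. Payload 5.6 kg.
Tool frame: the origin (TCP) lies on the centre line of the jaws, within the pads' length; the fingertips stand 19 mm ahead of it and the grasp point (between the pads) is the TCP; y points along the fingers, x is the direction in which the jaws open and shut, and the axes are right-handed (so a half turn about y gives the same grasp; the last joint's range is limited). The gripper opens to 92 mm and grips with 3 to 60 N. Pads are 20 mm wide; open, the fingers measure 128 mm over their backs; the gripper's body (75 mm by 189 mm) begins 69 mm behind the grasp point.
Start: joints at [1.26, 0.468, -0.012, 1.603, 0.006, 1.071, -0.056], TCP at [0.172, -0.627, 0.234] pointing down, gripper open.
Joint ranges: [-2.53, 2.53], [-0.31, 2.02], [-1.57, 1.55], [0.28, 2.44], [-1.29, 4.43], [0.15, 1.84], [-2.92, 2.92]. Speed limits (rad/s): [2.57, 2.57, 3.14, 3.14, 3.14, 3.14, 3.14].

### API

Orientations are given as [roll, pitch, yaw] about the fixed x, y, z axes, in that order (R = Rz(yaw) Ry(pitch) Rx(roll)).
In Python, from station import env gives the robot as it stands.
- The arm moves only by the tool send_rows, never from a script. Its arguments are lists of equal length, an entry for each row: "xyz": the shift along the tool's x, y, z in mm, a list of three; "rotation": the turn, a rotation vector about the tool's x, y, z in rad, a list of three. In form: {"xyz": [[tx, ty, tz], ...], "rotation": [[wx, wy, wz], ...]}. A call has 1 to 5 rows; each row shifts and turns the commanded pose from where the row before left it, along the tool's axes as they then stand; what a row does not reach is not made up. A row lasts 1/12 s, in which the tool goes at most 41.7 mm and 7.16 degrees, less where a joint would pass 70% of its speed; a pose out of reach is approached as far as the arm can. A call with a gripper value outside its range is refused whole. "claw" is the finger opening in mm, from 0 to 91.9, set as the call begins (left out, the last holds). The fingers move at their own pace and stop on an object; the grip force is fixed at half the most. Time passes only in rows, so rows that do not move let the fingers close. It gives the time, the measured TCP pose, the force and the opening at its end, in the units of the state.
- env.observe(): the state, without advancing time (a new reading comes with each control period).
- env.camera(name): name is "scene" or "top" or "wrist"; returns a dict with "pixels" (400x640x3 uint8, red, green, blue), "z_map" (400x640 float32, m along the optical axis (not along the pixel's ray), 0 where there is no reading), "vfov" (degrees; the focal length in pixels is half the picture's height over the tangent of half this angle, whatever the lens; pixels are square), "cx", "cy" (the principal point, pixels), "eye" and "attitude" of the camera in the world; the wrist camera has in their place "T_tool_cam" (4x4, takes a point from camera to tool coordinates, whose origin is the TCP and whose axes are the tool frame's). Camera axes: x right, y down, z forward; pixel columns grow to the right and rows downward; lengths in m; the calibration is good to about 2 mm. A picture is of the moment at which its call begins: read the wrist's pose just before it.
- env.job_done(): hands the job in, once; it reports no verdict.
The state is a dict: "time": time; "q": joint angles; "qvel": joint speeds; "tau": joint torques, N m; "ee_pos": TCP position; "tcp_rot": TCP orientation; "ft_force": force on the tool from outside, world axes, zero at the start; "moment": the same for the moment, N m; "opening": finger opening in m.
Only numpy, scipy, OpenCV 4.12 (cv2) and the standard library are available. Lean on these libraries where they do the work, as an engineer would, in place of code of your own. Each camera call takes 0.05 s, during which the arm holds its last target.

### The job

First swing the case's red carry handle up off the opening and over towards the covered end until it clicks into its end position and stays there. Then take the long bell beater out through the opening, which is shorter than the beater, by tilting it head up and drawing it out, and finish while still holding it in the gripper, still, above the case: all of it at least 8 cm over the case's top and touching nothing but the gripper. Do not disturb the things standing about on the table.

Things in the scene. Friction and masses are not known exactly. Their poses are not given: they have to be found in the camera images.
- case: wooden carry case fixed to the table, 162 (x) x 332 (y) x 90 mm high, walls and floor 6 mm; origin at the centre of its underside, z up. A fixed plywood cover, 6 mm thick, top at 90 mm, closes it from the -y end to y = -35 mm (yellow edge); the opening is y -35 to 160, x -75 to 75 mm. Inside, two 12 mm wide rests across x at y = -90 and 70 mm, tops 22 mm above the table
- handle (a joint): swing of the carry handle about an axis along case x: 0 = level over the opening, bar towards the case's +y end; grows as the bar swings up (1.57 upright) and over. Friction (2 N at the bar) keeps it where it is left. A sprung ball resists from 2.0 to 2.2 (3 to 4 N at the bar), then it snaps into its end detent, 2.4 to the hard stop at 2.45, and stays, leaning back over the cover
- handle_hinge (a point): middle of the handle's hinge axis, 96 mm above the table, at case x = 0, y = -50 mm
- handle_grip (a point): centre of the handle's red round grip bar, 20 mm in diameter and 100 mm long along the case's x, 150 mm from the hinge axis; two 10 mm aluminium arms join its ends to the hinge, outside the case walls at case x = -92 and +92 mm
- beater: loose bell beater, 280 mm long, 90 to 180 g: wooden handle 18 mm wide (x) by 20 mm high (z); black rubber head, 36 mm diameter, 45 mm long, at its +y end. Origin on its axis at mid length, y along it towards the head. It starts lying on the two rests (axis 32 mm above the table), roughly along case y, head under the opening, tail under the cover
- beater_head (a point): centre of the beater's head end, at beater y = +140 mm
- beater_tail (a point): centre of the beater's tail end, at beater y = -140 mm
- tumbler: blue metal drinks bottle with a black cap, 68 mm across, 210 mm tall, loose, standing near the case's covered end; origin at the centre of its base
- tokens_a: stack of yellow and black tokens, 38 mm across, 42 mm tall, loose, on the table beside the case; origin at the centre of its base
- tokens_b: stack of blue tokens, 38 mm across, 36 mm tall, loose, on the table beside the case; origin at the centre of its base
- call_bell: steel counter bell, 80 mm across, 55 mm tall, loose, on the robot's left; origin at the centre of its base
- paper_cup: white cup, 80 mm across, 100 mm tall, loose, on the robot's right; origin at the centre of its base
There are look-alikes about, which are no part of the job. Of the things that look like the tumbler, take the one that is farthest from the robot's base at the start.

How it is judged:
On the way:
1. the handle is swung over into its end detent while the beater still lies in the case (value of joint handle above 2.35 rad and height (world z) of each of beater_head, beater_tail below 0.08 m), for 0.2 s.
At the end, for the whole second after the job is handed in: handle in its end detent (joint above 2.35); the fingers hold the beater still, its middle within 300 mm of the case's middle seen from above, both its ends over 165 mm above the table (75 mm over the case's top), touching neither case, handle nor bottle (value of joint handle above 2.35 rad and height (world z) of each of beater_head, beater_tail above 0.165 m and contact force between beater and the fingers above 0.5 N and contact force between beater and case below 0.2 N and contact force between beater and tumbler below 0.2 N and horizontal distance between beater and case below 0.3 m and linear speed of beater below 0.03 m/s and angular speed of beater below 0.2 rad/s); the arm keeps its last pose, push and grip.
It fails at once if the drinks bottle is pushed more than 30 mm or tipped over (distance of tumbler from where it was at the start of the episode above 0.03 m or angle between tumbler's own z axis and vertical above 0.4 rad).
It fails at once if a token stack is pushed more than 30 mm or tipped over (distance of any of tokens_a, tokens_b from where it was at the start of the episode above 0.03 m or angle between any of tokens_a, tokens_b's own z axis and vertical above 0.4 rad).
It fails at once if the counter bell or cup is pushed more than 30 mm or tipped over (distance of any of call_bell, paper_cup from where it was at the start of the episode above 0.03 m or angle between any of call_bell, paper_cup's own z axis and vertical above 0.4 rad).
It also fails if it takes over 64 s, if anything falls off the work surface, if the arm or the gripper's body presses on something with over 40 N, if the wrist force passes 120 N, or if a joint passes its speed limit or range.

## Working session

There is one attempt and no reset: what is moved stays moved. The work goes in short steps, Python scripts to look and compute and a tool call to move; the robot and the scene stay as the last step left them, time stands still between calls to the robot, and variables do not carry over. Pictures are saved under pics/ and viewed, and the job is handed in when it is done.

Besides the shell and the picture viewer there is one more tool, called after ">>>" in YAML: its name, and indented under it one key for each argument. send_rows: Moves the arm, as the interface text tells. Its arguments: {"type":"object","properties":{"xyz":{"type":"array"},"rotation":{"type":"array"},"claw":{"type":"number"}},"required":["xyz","rotation"]}

```bash
ls; mkdir -p pics; python3 - <<'E'
from station import env
import cv2,numpy as np
s=env.observe()
for k,v in s.items(): print(k,np.round(v,4))
for n in ["scene","top"]:
    c=env.camera(n)
    cv2.imwrite(f"pics/{n}0.png",c["pixels"][:,:,::-1])
    np.savez(f"{n}0.npz",**c)
    print(n,{k:v for k,v in c.items() if k not in("pixels","z_map")}, (c["z_map"]>0).mean())
E
```

```text
pics
time 0.0
q [ 1.26    0.4684 -0.0116  1.6036  0.006   1.0714 -0.0563]
qvel [ 0.0013 -0.0011  0.0015  0.001   0.0002  0.0009  0.0016]
tau [ 2.00000e-04 -5.20571e+01 -1.21000e-02 -2.43742e+01 -5.66000e-02
  1.74000e-02  2.00000e-04]
ee_pos [ 0.1718 -0.6263  0.2326]
tcp_rot [-1.5709  0.0017 -1.3031]
ft_force [1.0144 0.6305 0.511 ]
moment [-0.0203 -0.0024  0.0168]
opening 0.0922
scene {'vfov': 51.33815584613231, 'cx': 320.360135816364, 'cy': 196.26874789635244, 'eye': array([1.23765124, 0.64307444, 0.81397914]), 'attitude': array([-2.23674581, -0.00616456,  2.33741082])} 0.99452734375
top {'vfov': 48.48274913899636, 'cx': 314.7128033382423, 'cy': 214.52439182094213, 'eye': array([3.49166280e-01, 1.71806895e-04, 1.24544716e+00]), 'attitude': array([-2.93789113e+00, -7.98117720e-04, -1.56239444e+00])} 0.9960625
```

View pics/scene0.png

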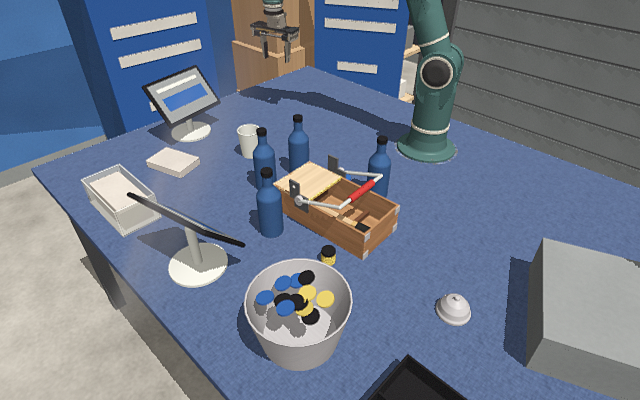

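View pics/top0.png

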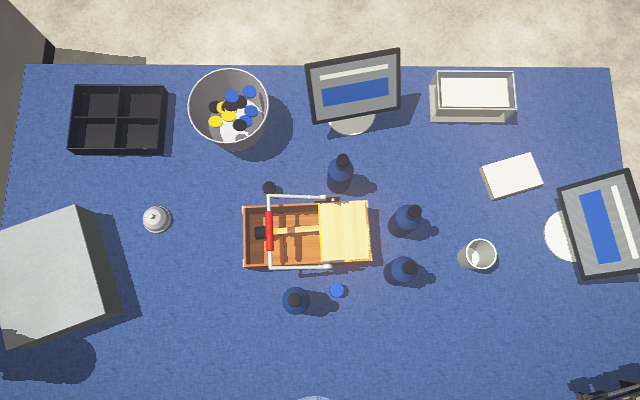

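The top view shows the case at about px (307,235), long axis along world y with its opening towards +y. The red bar is at (269,231), the beater head at (260,233), and bottles stand at (340,175), (407,220), (403,270) and (295,300). The token stacks are at (269,187) and (337,290).

```bash
cat > h.py <<'E'
import numpy as np, cv2
from scipy.spatial.transform import Rotation as R
def cam(c,Rw=None,t=None):
    f=200/np.tan(np.radians(float(c["vfov"]))/2)
    if Rw is None: Rw=R.from_euler('xyz',c["attitude"]).as_matrix(); t=np.array(c["eye"])
    return f,Rw,t
def pts(c,Rw=None,t=None):
    f,Rw,t=cam(c,Rw,t); v,u=np.mgrid[0:400,0:640]; z=c["z_map"]
    P=np.stack([(u-c["cx"])/f*z,(v-c["cy"])/f*z,z],-1)
    return P@Rw.T+t
def ray(c,u,v,h,Rw=None,t=None):
    f,Rw,t=cam(c,Rw,t); d=Rw@np.array([(u-c["cx"])/f,(v-c["cy"])/f,1]); return t+d*(h-t[2])/d[2]
def proj(c,p,Rw=None,t=None):
    f,Rw,t=cam(c,Rw,t); q=Rw.T@(np.array(p)-t); return q[:2]/q[2]*f+[float(c["cx"]),float(c["cy"])]
E
python3 - <<'E'
from h import *
for n in ["top","scene"]:
    c=dict(np.load(n+"0.npz")); P=pts(c); px=c["pixels"]; hsv=cv2.cvtColor(px,cv2.COLOR_RGB2HSV)
    H,S,V=[hsv[...,i].astype(int) for i in range(3)]
    reg=(P[...,2]>0.004)&(P[...,0]>0.2)&(P[...,0]<0.9)&(abs(P[...,1])<0.5)
    print(n,"table z",np.median(P[..., 2][(abs(P[...,2])<0.02)]))
    red=((H<6)|(H>174))&(S>170)&(V>120)&reg&(P[...,2]>.07)
    q=P[red]; print("red",red.sum(),q.mean(0),q.min(0),q.max(0))
    x=q[:,0]; A=np.polyfit(q[:,0],q[:,1],1); print(" slope dy/dx",A)
    # cover
    cov=reg&(abs(P[...,2]-.09)<.008)&(H>12)&(H<32)&(V>100)
    k,l,st,ce=cv2.connectedComponentsWithStats(cov.astype(np.uint8))
    i=1+st[1:,4].argmax(); q=P[l==i]; rect=cv2.minAreaRect(q[:,:2].astype(np.float32)*1000); print("cover",st[i],q[:,2].mean(),rect, cv2.boxPoints(rect))
    # wood walls top
    w=reg&(P[...,2]>.08)&(P[...,2]<.097)&(H<32)&(S>60)
    q=P[w]; rect=cv2.minAreaRect(q[:,:2].astype(np.float32)*1000); print("all top",rect,cv2.boxPoints(rect))
    # blue things
    b=reg&(P[...,2]>.025)&(H>95)&(H<125)&(S>100)
    k,l,st,ce=cv2.connectedComponentsWithStats(b.astype(np.uint8))
    for i in range(1,k):
        if st[i,4]>25: q=P[l==i]; print("blue",ce[i].round(),q.mean(0).round(3),q.min(0).round(3),q.max(0).round(3))
    b=reg&(P[...,2]>.03)&(V<55)
    k,l,st,ce=cv2.connectedComponentsWithStats(b.astype(np.uint8))
    for i in range(1,k):
        if st[i,4]>15: q=P[l==i]; print("black",ce[i].round(),q.mean(0).round(3),q.min(0).round(3),q.max(0).round(3))
c=dict(np.load("top0.npz"));cv2.imwrite("pics/top0z.png",cv2.resize(c["pixels"][140:330,220:450,::-1],None,fx=3.4,fy=3.1))
E
```

```text
top table z 0.0007497369548843391
red 232 [0.53413593 0.11518779 0.15577478] [0.48393922 0.10564839 0.14780328] [0.58286179 0.12641514 0.16254115]
 slope dy/dx [0.05726655 0.08459967]
cover [ 283  200   89   65 3093] 0.0905704782445486 ((542.2857666015625, -29.980003356933594), (162.2583770751953, 224.41073608398438), 3.3959639072418213) [[ 454.65244   77.22256]
 [ 467.94565 -146.79411]
 [ 629.91907 -137.18256]
 [ 616.62585   86.83411]]
all top ((536.9426879882812, 23.912368774414062), (168.10311889648438, 332.536376953125), 2.9079320430755615) [[ 444.56436  185.70242]
 [ 461.43436 -146.40576]
 [ 629.32104 -137.87769]
 [ 612.45105  194.2305 ]]
blue [337.  99.] [ 0.886 -0.056  0.155] [ 0.349 -0.129  0.129] [0.9   0.    1.245]
blue [249. 114.] [0.854 0.18  0.128] [0.349 0.    0.108] [0.888 0.209 1.245]
blue [335. 171.] [ 0.69 -0.05  0.15] [ 0.349 -0.076  0.128] [0.732 0.    1.245]
blue [405. 218.] [ 0.569 -0.226  0.145] [ 0.543 -0.262  0.128] [ 0.606 -0.204  0.182]
blue [401. 270.] [ 0.437 -0.212  0.153] [ 0.349 -0.252  0.125] [0.475 0.    1.245]
blue [336. 290.] [ 0.394 -0.058  0.043]
[... 1769 characters left out ...]
. 140.] [0.367 0.054 0.206] [0.349 0.037 0.194] [0.38  0.067 0.213]
black [266. 172.] [ 0.704 -0.058  0.207] [ 0.687 -0.076  0.195] [ 0.715 -0.045  0.213]
black [362. 227.] [0.551 0.144 0.048] [0.535 0.125 0.042] [0.564 0.162 0.053]
black [234. 241.] [0.873 0.018 0.132] [0.844 0.008 0.096] [0.898 0.025 0.168]
black [328. 251.] [0.676 0.135 0.041] [0.656 0.117 0.033] [0.692 0.153 0.045]
black [306. 277.] [0.826 0.209 0.123] [0.809 0.191 0.115] [0.842 0.227 0.13 ]
black [294. 300.] [0.883 0.231 0.118] [0.867 0.194 0.109] [0.9   0.261 0.124]
black [311. 317.] [0.884 0.284 0.111] [0.865 0.268 0.106] [0.899 0.298 0.117]
black [398. 376.] [0.827 0.464 0.044] [0.779 0.451 0.03 ] [0.9   0.5   0.054]
```

View pics/top0z.png

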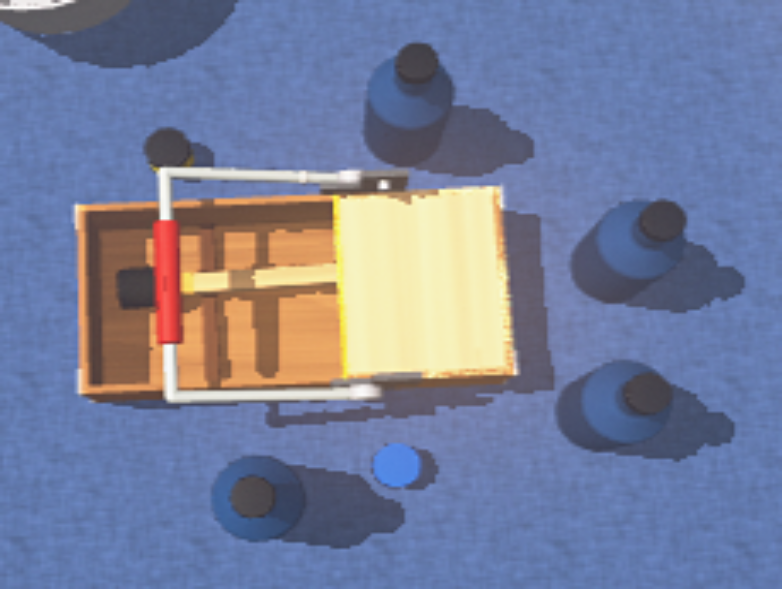

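```bash
python3 - <<'E'
from h import *
C={n:dict(np.load(n+"0.npz")) for n in["top","scene"]}
yaw=.06; c0=np.array([.536,.0245]); Rz=np.array([[np.cos(yaw),-np.sin(yaw)],[np.sin(yaw),np.cos(yaw)]])
L=[]
for n,c in C.items():
    P=pts(c); hsv=cv2.cvtColor(c["pixels"],cv2.COLOR_RGB2HSV).astype(int); H,S,V=hsv[...,0],hsv[...,1],hsv[...,2]
    m=(((H<6)|(H>174))&(S>150)&(V>100)).astype(np.uint8)
    k,l,st,ce=cv2.connectedComponentsWithStats(m); i=1+st[1:,4].argmax(); print(n,"red",ce[i],st[i])
    a=ray(c,*ce[i],1.); b=ray(c,*ce[i],0.); d=(b-a)/np.linalg.norm(b-a); L.append((a,d))
    v,u=np.where(l==i); print(cv2.fitLine(np.stack([u,v],1).astype(np.float32),2,0,.01,.01).ravel())
    # case corners: project predicted top corners
    for x,y,z in[(-81,-166,90),(81,-166,90),(81,166,90),(-81,166,90),(-75,-35,90),(75,-35,90)]:
        p=np.append(c0+Rz@[x/1e3,y/1e3],z/1e3); print((x,y),proj(c,p).round(1))
    # beater wood points & head inside case
    q=(P[...,:2]-c0)@Rz; ins=(abs(q[...,0])<.072)&(q[...,1]>-.03)&(q[...,1]<.157)
    hd=ins&(V<70)&(P[...,2]>.035)&(P[...,2]<.06)
    if hd.sum(): print("head",hd.sum(),q[hd].mean(0),q[hd].min(0),q[hd].max(0),P[...,2][hd].mean())
    w=ins&(P[...,2]>.034)&(P[...,2]<.05)&(S<170)&(V>120)
    if w.sum():
        print("stick",w.sum(),P[...,2][w].mean())
        for y0 in np.arange(-.03,.1,.015):
            s=w&(q[...,1]>y0)&(q[...,1]<y0+.015)
            if s.sum()>3: print("  y",round(y0+.0075,4),"x",q[s][:,0].mean().round(4),q[s][:,0].min().round(4),q[s][:,0].max().round(4),s.sum())
(a,d),(b,e)=L; t=np.linalg.lstsq(np.stack([d,-e],1),b-a,rcond=None)[0]; p=a+t[0]*d; r=b+t[1]*e
print("bar",p,r,"case",((p+r)/2)[:2]@np.eye(2)-c0, Rz.T@(((p+r)/2)[:2]-c0))
# z of dark plates near hinges
for n,c in C.items():
    P=pts(c); q=(P[...,:2]-c0)@Rz; s=(abs(abs(q[...,0])-.09)<.03)&(abs(q[...,1]+.05)<.05)&(P[...,2]>.1); print("plates",n,q[s].min(0),q[s].max(0),P[...,2][s].max())
E
```

```text
top red [268.8137931  230.39310345] [265 211   9  40 290]
[2.8547894e-02 9.9959242e-01 2.6881378e+02 2.3039310e+02]
(-81, -166) [371.  261.2]
(81, -166) [366.3 200.7]
(81, 166) [242.1 206.9]
(-81, 166) [243.2 267.8]
(-75, -35) [320.5 261.5]
(75, -35) [317.5 205.3]
head 51 [0.01597731 0.12619248] [0.00220488 0.11336003] [0.03365859 0.13893006] 0.04446248913228895
stick 295 0.0422212763039441
  y -0.0225 x 0.0227 0.0135 0.0319 35
  y -0.0075 x 0.0219 0.0138 0.0322 38
  y 0.0075 x 0.0219 0.0135 0.0305 33
  y 0.0225 x 0.0216 0.0134 0.0309 40
  y 0.0375 x 0.0203 0.0127 0.0285 34
  y 0.0525 x 0.0208 0.0122 0.03 42
  y 0.0675 x 0.0201 0.0118 0.0304 31
  y 0.0825 x 0.02 0.0115 0.0287 40
scene red [361.31192661 190.21100917] [348 180  27  23 218]
[  0.7893229  -0.6139783 361.31192   190.21101  ]
(-81, -166) [308.7 160.6]
(81, -166) [271.8 183.5]
(81, 166) [364.1 234.8]
(-81, 166) [398.6 204.1]
(-75, -35) [340.  177.2]
(75, -35) [306.5 200.9]
head 80 [0.02176552 0.11863059] [0.00619486 0.09932912] [0.03441882 0.13662199] 0.04811308091140677
stick 212 0.04160955572882351
  y -0.0225 x 0.0254 0.0178 0.0291 14
  y -0.0075 x 0.0178 -0.0717 0.0308 20
  y 0.0075 x 0.0215 0.0125 0.0294 25
  y 0.0225 x 0.022 0.0134 0.0284 22
  y 0.0375 x 0.0215 0.0108 0.0306 25
  y 0.0525 x 0.0204 0.0105 0.0292 26
  y 0.0675 x 0.0186 -0.071 0.0289 26
  y 0.0825 x 0.0203 0.0084 0.0294 29
  y 0.0975 x 0.0226 0.0097 0.0323 15
bar [0.53400342 0.11561543 0.14975441] [0.5317464  0.11872166 0.14970094] case [-0.00312509  0.09266854] [0.00243731 0.09268918]
plates top [-0.09356617 -0.0915305 ] [ 0.10016532 -0.00030294] 0.15108803249957403
plates scene [-0.09625079 -0.09203166] [ 0.10039689 -0.00033073] 0.147933542741417
```

>>> send_rows:
  xyz:
    - [0,-25,0]
    - [0,-30,0]
    - [0,-30,0]
    - [0,-30,0]
    - [0,-25,0]
  rotation:
    - [0,0,0]
    - [0,0,0]
    - [0,0,0]
    - [0,0,0]
    - [0,0,0]
  claw: 60

```text
time: 0.52
ee_pos: [0.172, -0.6268, 0.3755]
tcp_rot: [-1.571, -0.001, -1.303]
ft_force: [0.0, 0.3, 0.6]
opening: 0.0611
```

```bash
cat >> h.py <<'E'
yaw=.06; c0=np.array([.536,.0245])
def c2w(x,y,z): 
    return np.append(c0+np.array([[np.cos(yaw),-np.sin(yaw)],[np.sin(yaw),np.cos(yaw)]])@[x,y],z)
def delta(env,p,rpy):
    s=env.observe(); Rc=R.from_euler('xyz',s["tcp_rot"]); Rt=R.from_euler('xyz',rpy)
    print("t",s["time"],"at",np.round(s["ee_pos"],4),np.round(s["tcp_rot"],4),"f",np.round(s["ft_force"],1),"op",s["opening"])
    print(" shift mm (tool axes now)",(Rc.inv().apply(np.array(p)-s["ee_pos"])*1000).round(1),"rotvec",(Rc.inv()*Rt).as_rotvec().round(4))
E
python3 - <<'E'
from h import *; from station import env
delta(env,[.45,-.40,.375],[-np.pi/2,0,-1.51])
p=c2w(0,.0915,.30); print(p); delta(env,p,[-np.pi/2,0,-1.51])
E
```

```text
t 0.5167 at [ 0.172  -0.6268  0.3755] [-1.5708e+00 -8.0000e-04 -1.3030e+00] f [0.  0.3 0.6] op 0.06113978981502648
 shift mm (tool axes now) [-145.2    0.4  328.1] rotvec [-1.00e-04  2.07e-01  8.00e-04]
[0.53051329 0.11583535 0.3       ]
t 0.5167 at [ 0.172  -0.6268  0.3755] [-1.5708e+00 -8.0000e-04 -1.3030e+00] f [0.  0.3 0.6] op 0.06113978981502648
 shift mm (tool axes now) [-621.4   75.   542.3] rotvec [-1.00e-04  2.07e-01  8.00e-04]
```

>>> send_rows:
  xyz:
    - [-14.5,0,33]
    - [-14.5,0,33]
    - [-14.5,0,33]
    - [-14.5,0,33]
    - [-14.5,0,33]
  rotation:
    - [0,0,0]
    - [0,0,0]
    - [0,0,0]
    - [0,0,0]
    - [0,0,0]

```text
time: 0.93
ee_pos: [0.3128, -0.5118, 0.3733]
tcp_rot: [-1.571, 0.001, -1.303]
ft_force: [-0.2, 0.4, 1.0]
opening: 0.0602
```

>>> send_rows:
  xyz:
    - [-14.5,0,33]
    - [-14.5,0,33]
    - [-14.5,0,33]
    - [-14.5,0,33]
    - [-14.5,0,33]
  rotation:
    - [0,0,0]
    - [0,0,0]
    - [0,0,0]
    - [0,0,0]
    - [0,0,0]

```text
time: 1.35
ee_pos: [0.4528, -0.3983, 0.3733]
tcp_rot: [-1.571, 0.0, -1.303]
ft_force: [0.1, -0.8, -0.1]
opening: 0.06
```

>>> send_rows:
  xyz:
    - [-33,0,15]
    - [-33,0,15]
    - [-33,0,15]
    - [-33,0,15]
    - [-33,0,15]
  rotation:
    - [0,0,0]
    - [0,0,0]
    - [0,0,0]
    - [0,0,0]
    - [0,0,0]

```text
time: 1.77
ee_pos: [0.4803, -0.2189, 0.3732]
tcp_rot: [-1.571, 0.0, -1.303]
ft_force: [0.3, -0.1, 0.9]
opening: 0.06
```

>>> send_rows:
  xyz:
    - [-33,0,15]
    - [-33,0,15]
    - [-33,0,15]
    - [-33,0,15]
    - [-33,0,15]
  rotation:
    - [0,0,0]
    - [0,0,0]
    - [0,0,0]
    - [0,0,0]
    - [0,0,0]

```text
time: 2.18
ee_pos: [0.5089, -0.0401, 0.3734]
tcp_rot: [-1.571, -0.0, -1.303]
ft_force: [1.2, -0.8, 1.1]
opening: 0.0601
```

```bash

python3 - <<'E'
from h import *; from station import env
p=c2w(0,.0915,.25); print(p); delta(env,p,[-np.pi/2,0,-1.51])
E
```

```text
[0.53051329 0.11583535 0.25      ]
t 2.1833 at [ 0.5089 -0.0401  0.3734] [-1.5712e+00 -2.0000e-04 -1.3033e+00] f [ 1.2 -0.8  1.1] op 0.060050366996502964
 shift mm (tool axes now) [-144.7  123.4   62.1] rotvec [4.000e-04 2.067e-01 2.000e-04]
```

>>> send_rows:
  xyz:
    - [-29,5,12.4]
    - [-29,5,12.4]
    - [-29,5,12.4]
    - [-29,5,12.4]
    - [-28.7,5,12.5]
  rotation:
    - [0,0,0]
    - [0,0,0]
    - [0,0,0]
    - [0,0,0]
    - [0,0,0]

```text
time: 2.6
ee_pos: [0.5305, 0.1156, 0.3481]
tcp_rot: [-1.571, -0.0, -1.303]
ft_force: [0.7, -0.9, 1.2]
opening: 0.0596
```

>>> send_rows:
  xyz:
    - [0,20,0]
    - [0,20,0]
    - [0,20,0]
    - [0,20,0]
    - [0,18,0]
  rotation:
    - [0,0.07,0]
    - [0,0.07,0]
    - [0,0.067,0]
    - [0,0,0]
    - [0,0,0]

```text
time: 3.02
ee_pos: [0.5302, 0.1141, 0.249]
tcp_rot: [-1.572, -0.0, -1.51]
ft_force: [-0.5, -0.4, -0.3]
opening: 0.0601
```

```bash

python3 - <<'E'
from h import *; from station import env
p=c2w(0,.0915,.148); delta(env,p,[-np.pi/2,0,-1.51])
s=env.observe(); c=env.camera("wrist"); c2=env.camera("scene")
cv2.imwrite("pics/w1.png",c["pixels"][:,:,::-1]);cv2.imwrite("pics/s1.png",c2["pixels"][:,:,::-1])
Rt=R.from_euler('xyz',s["tcp_rot"]).as_matrix(); T=c["T_tool_cam"]; Rw=Rt@T[:3,:3]; t=Rt@T[:3,3]+s["ee_pos"]
P=pts(c,Rw,t); hsv=cv2.cvtColor(c["pixels"],cv2.COLOR_RGB2HSV).astype(int);H,S,V=hsv[...,0],hsv[...,1],hsv[...,2]
m=((H<6)|(H>174))&(S>150)&(V>80)&(P[...,2]>.1); q=P[m]; print("red",m.sum(),q.mean(0),q.min(0),q.max(0), np.percentile(q[:,2],[50,90,98]))
k=q[:,2]>np.percentile(q[:,2],90); print("crest",q[k].mean(0))
E
```

```text
t 3.0167 at [0.5302 0.1141 0.249 ] [-1.5722e+00 -3.0000e-04 -1.5100e+00] f [-0.5 -0.4 -0.3] op 0.06006108039257097
 shift mm (tool axes now) [ -1.7 101.    0.5] rotvec [ 0.0014 -0.      0.0003]
red 3229 [0.53659609 0.11770827 0.15571394] [0.48392121 0.10567823 0.14548365] [0.60846669 0.12975368 0.39987072] [0.15560548 0.15722793 0.15794115]
crest [0.53744197 0.11789531 0.16438194]
```

View pics/w1.png

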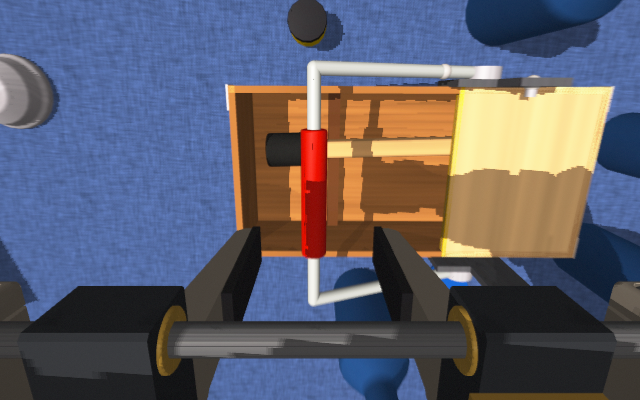

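View pics/s1.png

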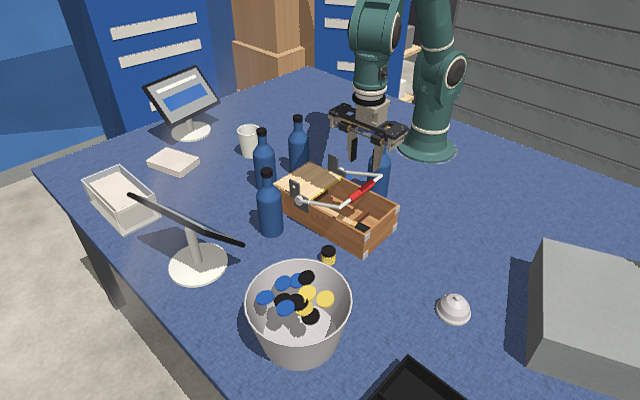

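The wrist view confirms that the bar, at px (314,190), lies midway between the jaws. Its axis measures about (0.534, 0.117, 0.1475). I'm descending to grip it.

>>> send_rows:
  xyz:
    - [-3,25,0]
    - [0,25,0]
    - [0,25,0]
    - [0,25,0]
    - [0,0,0]
  rotation:
    - [0,0,0]
    - [0,0,0]
    - [0,0,0]
    - [0,0,0]
    - [0,0,0]

```text
time: 3.53
ee_pos: [0.5283, 0.1162, 0.1473]
tcp_rot: [-1.578, -0.001, -1.51]
ft_force: [-1.1, -0.2, -0.6]
opening: 0.0601
```

>>> send_rows:
  xyz:
    - [0,0,0]
    - [0,0,0]
    - [0,0,0]
    - [0,0,0]
    - [0,0,0]
  rotation:
    - [0,0,0]
    - [0,0,0]
    - [0,0,0]
    - [0,0,0]
    - [0,0,0]
  claw: 0

```text
time: 3.95
ee_pos: [0.5314, 0.1173, 0.1519]
tcp_rot: [-1.569, 0.0, -1.51]
ft_force: [-0.2, -0.2, 0.5]
opening: 0.0285
```

```bash

python3 - <<'E'
from h import *; from station import env
a0=.35
for i,a in enumerate([.35,.6,.9,1.2,1.5,1.8,2.0,2.2,2.3,2.4,2.45]):
    print(a,"case",round(-50+150*np.cos(a),1),round(96+150*np.sin(a),1),c2w(0,-.05+.15*np.cos(a),.096+.15*np.sin(a)).round(4))
delta(env,c2w(0,.0915,.148),[-np.pi/2,0,-1.51])
E
```

```text
0.35 case 90.9 147.4 [0.5305 0.1152 0.1474]
0.6 case 73.8 180.7 [0.5316 0.0982 0.1807]
0.9 case 43.2 213.5 [0.5334 0.0677 0.2135]
1.2 case 4.4 235.8 [0.5357 0.0288 0.2358]
1.5 case -39.4 245.6 [ 0.5384 -0.0148  0.2456]
1.8 case -84.1 242.1 [ 0.541  -0.0594  0.2421]
2.0 case -112.4 232.4 [ 0.5427 -0.0877  0.2324]
2.2 case -138.3 217.3 [ 0.5443 -0.1135  0.2173]
2.3 case -149.9 207.9 [ 0.545  -0.1252  0.2079]
2.4 case -160.6 197.3 [ 0.5456 -0.1358  0.1973]
2.45 case -165.5 191.7 [ 0.5459 -0.1407  0.1917]
t 3.95 at [0.5314 0.1173 0.1519] [-1.5686  0.     -1.5102] f [-0.2 -0.2  0.5] op 0.02847975902299959
 shift mm (tool axes now) [ 1.4  3.9 -0.9] rotvec [-0.0022 -0.0002 -0.    ]
```

>>> send_rows:
  xyz:
    - [0,2,0]
    - [0,1,0]
    - [0,0,0]
  rotation:
    - [0,0,0]
    - [0,0,0]
    - [0,0,0]

```text
time: 4.2
ee_pos: [0.5312, 0.1172, 0.1478]
tcp_rot: [-1.57, 0.0, -1.51]
ft_force: [1.4, -0.2, 0.6]
opening: 0.0187
```

>>> send_rows:
  xyz:
    - [9.3,-20.5,0]
    - [12.2,-18.9,0]
    - [14.9,-16.8,0]
  rotation:
    - [0,0,0]
    - [0,0,0]
    - [0,0,0]

```text
time: 4.45
ee_pos: [0.5329, 0.0848, 0.2046]
tcp_rot: [-1.57, 0.006, -1.508]
ft_force: [1.5, 7.3, -1.2]
opening: 0.0191
```

>>> send_rows:
  xyz:
    - [17.2,-14.4,0]
    - [19.3,-11.7,0]
    - [20.7,-8.6,0]
    - [21.8,-5.5,0]
  rotation:
    - [0,0,0]
    - [0,0,0]
    - [0,0,0]
    - [0,0,0]

```text
time: 4.78
ee_pos: [0.5376, 0.0088, 0.248]
tcp_rot: [-1.568, 0.008, -1.505]
ft_force: [-5.8, 8.4, 12.1]
opening: 0.0191
```

```bash
python3 - <<'E'
from h import *; from station import env
c2=env.camera("scene"); cv2.imwrite("pics/s2.png",c2["pixels"][:,:,::-1])
s=env.observe();print(s["ee_pos"],s["ft_force"])
E
```

```text
[0.53819292 0.00189707 0.24852165] [-12.02333016   4.5154502   31.0610426 ]
```

View pics/s2.png

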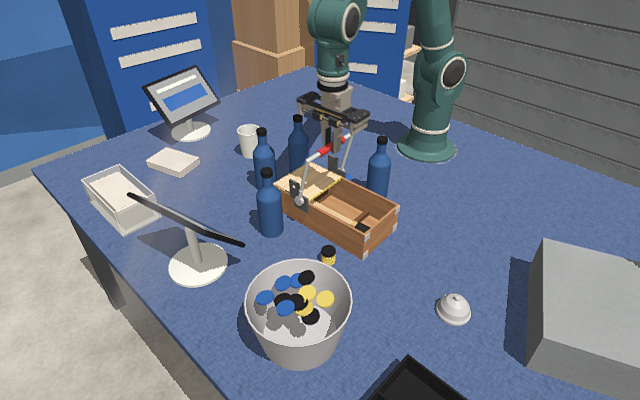

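>>> send_rows:
  xyz:
    - [0,0,0]
    - [0,0,0]
    - [0,0,0]
  rotation:
    - [0,0,0]
    - [0,0,0]
    - [0,0,0]
  claw: 36

```text
time: 5.08
ee_pos: [0.5373, 0.002, 0.2437]
tcp_rot: [-1.572, -0.0, -1.51]
ft_force: [-0.1, -0.1, 0.1]
opening: 0.0355
```

```bash
cat > wr.py <<'E'
from h import *; from station import env
def wristcloud(name):
    s=env.observe(); c=env.camera("wrist"); cv2.imwrite(f"pics/{name}.png",c["pixels"][:,:,::-1])
    Rt=R.from_euler('xyz',s["tcp_rot"]).as_matrix(); T=c["T_tool_cam"]; Rw=Rt@T[:3,:3]; t=Rt@T[:3,3]+s["ee_pos"]
    P=pts(c,Rw,t); hsv=cv2.cvtColor(c["pixels"],cv2.COLOR_RGB2HSV).astype(int)
    return s,c,P,hsv,Rw,t
E
python3 - <<'E'
from wr import *
s,c,P,hsv,Rw,t=wristcloud("w2"); print(s["ee_pos"],s["ft_force"],s["opening"],s["tcp_rot"])
H,S,V=hsv[...,0],hsv[...,1],hsv[...,2]
m=((H<6)|(H>174))&(S>150)&(V>80)&(P[...,2]>.1)&(P[...,2]<.28); q=P[m]; print("red",m.sum(),np.median(q,0),q.min(0),q.max(0), np.percentile(q[:,2],[50,90,98]))
k=q[:,2]>np.percentile(q[:,2],90); print("crest",q[k].mean(0))
c=env.camera("top");P=pts(c);hsv=cv2.cvtColor(c["pixels"],cv2.COLOR_RGB2HSV).astype(int);H,S,V=hsv[...,0],hsv[...,1],hsv[...,2]
m=((H<6)|(H>174))&(S>150)&(V>80)&(P[...,2]>.1)&(P[...,2]<.28); q=P[m]; print("top red",m.sum(),np.median(q,0),q.min(0),q.max(0))
E
```

```text
[0.53727769 0.00196145 0.24365388] [-0.05676587 -0.05526192  0.09054039] 0.03545019656451296 [-1.57151515e+00 -8.44290004e-05 -1.51004384e+00]
red 6742 [0.55402639 0.00345699 0.25209601] [ 0.50638813 -0.0084167   0.24031452] [0.58930764 0.01473754 0.25532505] [0.25209601 0.25361492 0.25414154]
crest [0.55298357 0.00365598 0.25395515]
  return _methods._mean(a, axis=axis, dtype=dtype,
  ret = um.true_divide(
Traceback (most recent call last):
ValueError: zero-size array to reduction operation minimum which has no identity
```

View pics/w2.png

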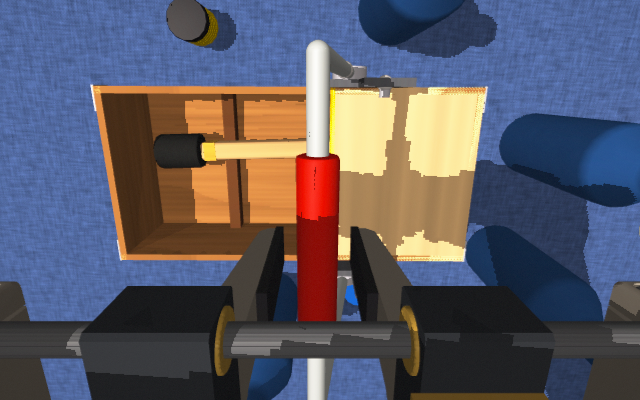

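The wrist view shows the bar, at px (318,240), centred between the open pads and agreeing with the arc to within 1–2 mm. I'll do the rest of the swing with the bar loosely caged, which keeps the forces low.

>>> send_rows:
  xyz:
    - [22.4,-2.2,0]
    - [22.4,1.3,0]
    - [22,4.5,0]
    - [21.1,7.8,0]
  rotation:
    - [0,0,0]
    - [0,0,0]
    - [0,0,0]
    - [0,0,0]
  claw: 26

```text
time: 5.52
ee_pos: [0.5435, -0.0857, 0.2328]
tcp_rot: [-1.57, 0.001, -1.509]
ft_force: [0.7, 1.1, 1.0]
opening: 0.0259
```

>>> send_rows:
  xyz:
    - [13.3,6.9,0]
    - [12.6,8.2,0]
    - [11.6,9.4,0]
    - [10.7,10.6,0]
    - [0,0,0]
  rotation:
    - [0,0,0]
    - [0,0,0]
    - [0,0,0]
    - [0,0,0]
    - [0,0,0]

```text
time: 5.93
ee_pos: [0.5442, -0.1364, 0.1944]
tcp_rot: [-1.575, 0.0, -1.513]
ft_force: [-1.2, 0.4, -0.1]
opening: 0.0257
```

```bash
cat > bar.py <<'E'
from wr import *; import sys
s,c,P,hsv,Rw,t=wristcloud(sys.argv[1]); print(s["ee_pos"],s["ft_force"],s["opening"],s["tcp_rot"])
H,S,V=hsv[...,0],hsv[...,1],hsv[...,2]
m=((H<6)|(H>174))&(S>150)&(V>80)&(P[...,2]>.1)&(P[...,2]<.28); q=P[m]; print("red",m.sum(),np.median(q,0))
k=q[:,2]>np.percentile(q[:,2],90); b=q[k].mean(0); b[2]-=.0095; print("bar centre",b)
h=c2w(0,-.05,.096); print("angle",np.arctan2(b[2]-.096,b[1]-h[1]),"r",np.hypot(b[2]-.096,b[1]-h[1]))
c=env.camera("scene");cv2.imwrite(f"pics/{sys.argv[1]}s.png",c["pixels"][:,:,::-1])
E
python3 bar.py w3
```

```text
[ 0.54420386 -0.1364163   0.19440555] [-1.21872181  0.36440148 -0.13988342] 0.0257223880746083 [-1.57549104e+00  1.02032229e-04 -1.51296794e+00]
red 6871 [ 0.56225031 -0.13252173  0.20621737]
bar centre [ 0.55940675 -0.13243935  0.1985428 ]
angle 2.3775992185232973 r 0.1482238222012649
```

View pics/w3.png

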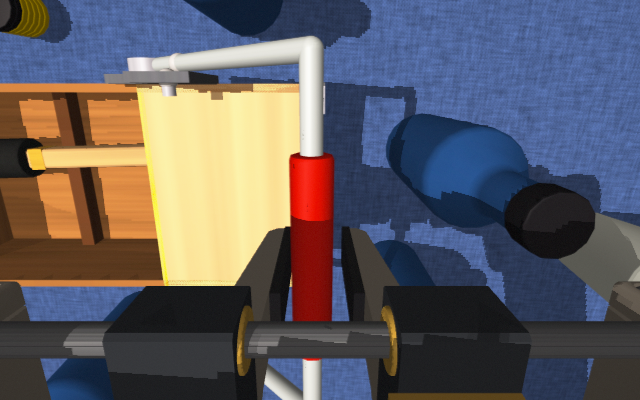

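View pics/w3s.png

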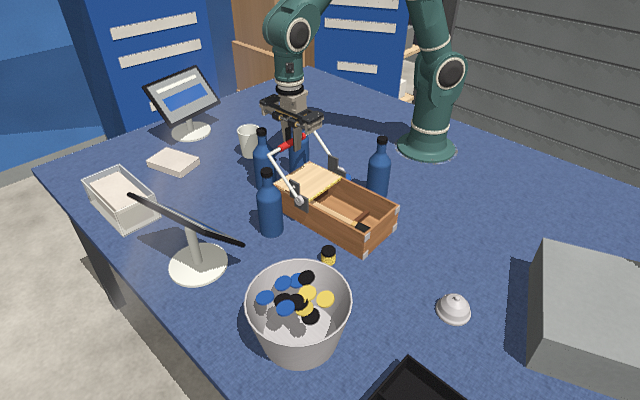

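>>> send_rows:
  xyz:
    - [3,3,0]
    - [3,3,0]
    - [2,1,0]
    - [0,0,0]
  rotation:
    - [0,0,0]
    - [0,0,0]
    - [0,0,0]
    - [0,0,0]

```text
time: 6.37
ee_pos: [0.5466, -0.1409, 0.1901]
tcp_rot: [-1.571, 0.001, -1.509]
ft_force: [0.2, 3.1, -2.4]
opening: 0.026
```

```bash
python3 bar.py w4
```

```text
[ 0.54655812 -0.1408519   0.19014929] [ 0.24341471  3.13873413 -2.39855445] 0.02596259692185247 [-1.57058252e+00  1.23490222e-03 -1.50926435e+00]
red 6815 [ 0.56271284 -0.13649829  0.20208205]
bar centre [ 0.5614983  -0.13611497  0.19441694]
angle 2.414887015165971 r 0.14812656715922826
```

>>> send_rows:
  xyz:
    - [2,2,0]
    - [2,1,0]
    - [0,0,0]
  rotation:
    - [0,0,0]
    - [0,0,0]
    - [0,0,0]

```text
time: 6.72
ee_pos: [0.5466, -0.1428, 0.1882]
tcp_rot: [-1.571, 0.004, -1.508]
ft_force: [-2.7, 8.1, 4.6]
opening: 0.0259
```

```bash
python3 bar.py w5
```

```text
[ 0.54664278 -0.14279565  0.18821271] [-2.73396433  8.12415194  4.58144867] 0.02585991419747724 [-1.57119259  0.00351158 -1.50824907]
red 6830 [ 0.56275487 -0.13830169  0.2000039 ]
bar centre [ 0.56105132 -0.13781358  0.19235823]
angle 2.432903174559938 r 0.14805224319195412
```

>>> send_rows:
  xyz:
    - [-5,0,0]
    - [0,0,0]
    - [0,0,0]
    - [0,0,0]
  rotation:
    - [0,0,0]
    - [0,0,0]
    - [0,0,0]
    - [0,0,0]
  claw: 34

```text
time: 7.15
ee_pos: [0.5462, -0.142, 0.1875]
tcp_rot: [-1.571, -0.001, -1.511]
ft_force: [0.1, -0.2, -0.2]
opening: 0.034
```

```bash
python3 bar.py w6
```

```text
[ 0.546215   -0.14197569  0.18749045] [ 0.07940285 -0.24316441 -0.2253033 ] 0.034033904888967965 [-1.57087352e+00 -1.09753626e-03 -1.51102620e+00]
red 6857 [ 0.56294803 -0.13822867  0.20009568]
bar centre [ 0.55975661 -0.13788957  0.19242976]
angle 2.4328703965285428 r 0.14815649161319513
```

Free of contact force, the bar stays at about 2.43 rad, so it is in the detent. I'm lifting off and moving above the opening.

>>> send_rows:
  xyz:
    - [-3,-15,0]
    - [0,-25,0]
    - [0,-35,0]
    - [0,-35,0]
    - [0,-35,0]
  rotation:
    - [0,0,0]
    - [0,0,0]
    - [0,0,0]
    - [0,0,0]
    - [0,0,0]

```text
time: 7.67
ee_pos: [0.5458, -0.1382, 0.3339]
tcp_rot: [-1.571, -0.0, -1.51]
ft_force: [-0.3, 0.3, -0.1]
opening: 0.0342
```

>>> send_rows:
  xyz:
    - [-35,0,0]
    - [-35,0,0]
    - [-35,0,0]
    - [-35,0,0]
    - [-35,0,0]
  rotation:
    - [0,0,0]
    - [0,0,0]
    - [0,0,0]
    - [0,0,0]
    - [0,0,0]

```text
time: 8.08
ee_pos: [0.5352, 0.0378, 0.3327]
tcp_rot: [-1.57, -0.001, -1.511]
ft_force: [1.2, -0.3, -0.7]
opening: 0.0341
```

```bash
cat > beat.py <<'E'
from wr import *; import sys
for n in ["top","scene"]:
    c=env.camera(n); cv2.imwrite(f"pics/{sys.argv[1]}{n}.png",c["pixels"][:,:,::-1])
    P=pts(c); hsv=cv2.cvtColor(c["pixels"],cv2.COLOR_RGB2HSV).astype(int); H,S,V=hsv[...,0],hsv[...,1],hsv[...,2]
    Rz=R.from_euler('z',yaw).as_matrix()[:2,:2]
    q=(P[...,:2]-c0)@Rz
    m=((H<6)|(H>174))&(S>150)&(V>80)&(P[...,2]>.1)&(P[...,2]<.28)&(q[...,1]<0)
    if m.sum()>5: print(n,"red case",np.median(q[m],0),np.median(P[...,2][m]))
    ins=(abs(q[...,0])<.072)&(q[...,1]>-.03)&(q[...,1]<.157)
    hd=ins&(V<70)&(P[...,2]>.035)&(P[...,2]<.06)
    if hd.sum(): print("head",hd.sum(),q[hd].mean(0),q[hd].min(0),q[hd].max(0),P[...,2][hd].mean())
    w=ins&(P[...,2]>.034)&(P[...,2]<.05)&(S<170)&(V>120)
    for y0 in np.arange(-.03,.1,.02):
        s=w&(q[...,1]>y0)&(q[...,1]<y0+.02)
        if s.sum()>3: print("  y",round(y0+.01,4),"x",np.median(q[s][:,0]).round(4),q[s][:,0].min().round(4),q[s][:,0].max().round(4),"z",P[...,2][s].mean().round(4))
E
python3 beat.py b1
python3 - <<'E'
from wr import *
b=.088
delta(env,c2w(.021,.04,.15),[-np.pi/2,0,b])
E
```

```text
top red case [ 0.00423187 -0.1646115 ] 0.20056877777582383
head 148 [0.01659714 0.11660645] [0.00194071 0.09701474] [0.03638902 0.13914586] 0.04589656731755359
scene red case [ 0.00492434 -0.15634816] 0.1978124080357111
head 80 [0.02151062 0.11846979] [0.00889178 0.1008861 ] [0.03148675 0.13594459] 0.04783878984869351
  y -0.02 x 0.0237 -0.072 0.0327 z 0.0422
  y 0.0 x 0.0218 0.0114 0.029 z 0.0411
  y 0.02 x 0.0225 0.0111 0.0285 z 0.0415
  y 0.04 x 0.0202 -0.0718 0.0284 z 0.0416
  y 0.06 x 0.0224 -0.0715 0.028 z 0.041
  y 0.08 x 0.021 -0.0717 0.0283 z 0.0411
  y 0.1 x 0.0228 -0.0703 0.0352 z 0.0417
t 8.1833 at [0.5347 0.0433 0.333 ] [-1.5699  0.0024 -1.5006] f [ 0.8  0.5 -0.4] op 0.034010558714458426
 shift mm (tool axes now) [-20.5 183.1  21.2] rotvec [-2.6000e-03 -1.5886e+00 -1.1000e-03]
```

View pics/b1scene.png

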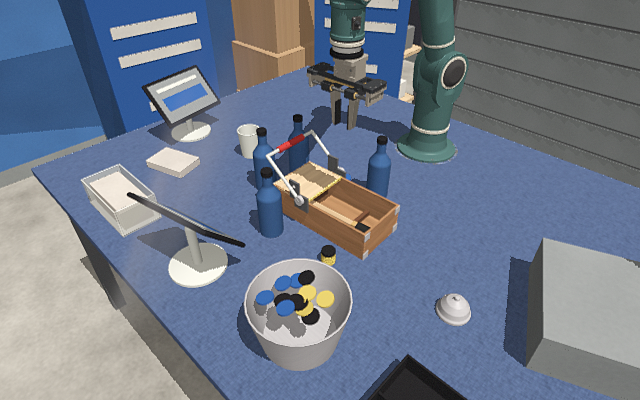

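The handle stays leaning back over the cover, with the red bar at px (288,143), and the beater is still in the case. I'm turning the wrist to line up with the beater.

>>> send_rows:
  xyz:
    - [0,0,0]
    - [0,0,0]
    - [0,0,0]
    - [0,0,0]
    - [0,0,0]
  rotation:
    - [0,-0.12,0]
    - [0,-0.12,0]
    - [0,-0.12,0]
    - [0,-0.12,0]
    - [0,-0.12,0]
  claw: 60

```text
time: 8.6
ee_pos: [0.5357, 0.0357, 0.3324]
tcp_rot: [-1.571, -0.0, -0.905]
ft_force: [-0.0, -0.0, 0.2]
opening: 0.0599
```

>>> send_rows:
  xyz:
    - [0,0,0]
    - [0,0,0]
    - [0,0,0]
    - [0,0,0]
    - [0,0,0]
  rotation:
    - [0,-0.12,0]
    - [0,-0.12,0]
    - [0,-0.12,0]
    - [0,-0.12,0]
    - [0,-0.12,0]

```text
time: 9.02
ee_pos: [0.5357, 0.0356, 0.3324]
tcp_rot: [-1.571, -0.0, -0.305]
ft_force: [0.7, 0.0, 0.8]
opening: 0.0598
```

>>> send_rows:
  xyz:
    - [0,0,0]
    - [0,0,0]
    - [0,0,0]
    - [0,0,0]
    - [0,0,0]
  rotation:
    - [0,-0.12,0]
    - [0,-0.12,0]
    - [0,-0.12,0]
    - [0,-0.029,0]
    - [0,0,0]

```text
time: 9.43
ee_pos: [0.5357, 0.0356, 0.3323]
tcp_rot: [-1.571, 0.0, 0.078]
ft_force: [0.5, -1.0, -0.1]
opening: 0.0601
```

```bash
cat > stick.py <<'E'
from wr import *; import sys
s,c,P,hsv,Rw,t=wristcloud(sys.argv[1])
H,S,V=hsv[...,0],hsv[...,1],hsv[...,2]
Rz=R.from_euler('z',yaw).as_matrix()[:2,:2]; q=(P[...,:2]-c0)@Rz; z=P[...,2]
ins=(abs(q[...,0])<.072)&(q[...,1]>-.034)&(q[...,1]<.157)
w=ins&(z>.036)&(z<.05)&(V>75)
X=[];Y=[]
for y0 in np.arange(-.03,.1,.015):
    m=w&(q[...,1]>y0)&(q[...,1]<y0+.015)
    if m.sum()>10: lo,hi=np.percentile(q[m][:,0],[2,98]); print(" y",round(y0+.0075,4),"x lo/hi",lo.round(4),hi.round(4),"z",z[m].mean().round(4),m.sum())
hd=ins&(V<75)&(z>.035)&(z<.06)
if hd.sum(): print("head",q[hd].min(0),q[hd].max(0),z[hd].max())
cv=(abs(z-.09)<.006)&(q[...,1]<.0)&(abs(q[...,0])<.085)
print("cover case x,y max",q[cv].min(0),q[cv].max(0))
delta(env,c2w(.021,.04,.15),[-np.pi/2,0,.088])
E
python3 stick.py w7
```

```text
y -0.0225 x lo/hi 0.0129 0.0304 z 0.0417 154
 y -0.0075 x lo/hi 0.0127 0.0298 z 0.0416 161
 y 0.0075 x lo/hi 0.0123 0.0293 z 0.0417 157
 y 0.0225 x lo/hi 0.0119 0.0288 z 0.0417 165
 y 0.0375 x lo/hi 0.0116 0.0282 z 0.0418 160
 y 0.0525 x lo/hi 0.0112 0.0277 z 0.0418 174
 y 0.0675 x lo/hi 0.0109 0.0273 z 0.0416 171
 y 0.0825 x lo/hi 0.0105 0.028 z 0.0419 194
 y 0.0975 x lo/hi 0.0103 0.0275 z 0.0415 101
head [0.00093249 0.0979037 ] [0.03583928 0.14307272] 0.052200832276017406
cover case x,y max [-0.08474147 -0.16665036] [ 8.47516902e-02 -4.37987692e-05]
t 9.4833 at [0.5356 0.0357 0.3323] [-1.5712e+00  3.0000e-04  7.6600e-02] f [ 0.5 -1.2  0.2] op 0.059996071696306795
 shift mm (tool axes now) [ 21.2 182.3  28.5] rotvec [ 0.0004 -0.0114 -0.0003]
```

View pics/w7.png

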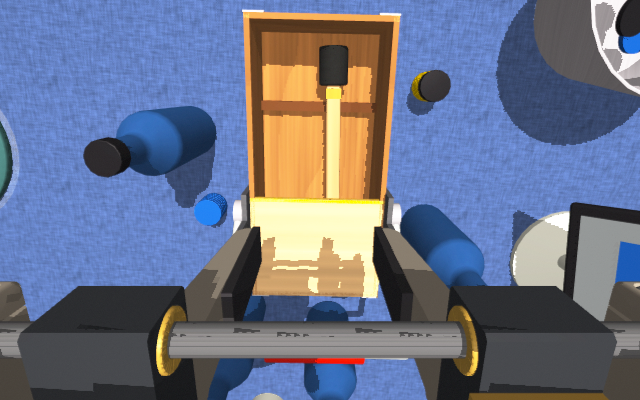

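```bash
python3 - <<'E'
from wr import *
delta(env,c2w(.019,.075,.15),[-np.pi/2,0,.083])
c=env.camera("wrist"); print(c["T_tool_cam"].round(3))
c=env.camera("top"); P=pts(c); q=(P[...,:2]-c0)@R.from_euler('z',yaw).as_matrix()[:2,:2]
c=np.load("top0.npz"); P=pts(dict(c)); q=(P[...,:2]-c0)@R.from_euler('z',yaw).as_matrix()[:2,:2]; V=c["pixels"].max(-1)
for sg in(-1,1):
    m=(abs(q[...,0]*sg-.092)<.025)&(q[...,1]<.02)&(q[...,1]>-.13)&(V<110)&(P[...,2]>.05); print(sg,m.sum(),q[m].min(0),q[m].max(0),P[...,2][m].min(),P[...,2][m].max())
E
```

```text
t 9.4833 at [0.5356 0.0357 0.3323] [-1.5712e+00  3.0000e-04  7.6600e-02] f [ 0.5 -1.2  0.2] op 0.059996071696306795
 shift mm (tool axes now) [ 19.8 182.3  63.5] rotvec [ 0.0004 -0.0064 -0.0003]
[[ 1.    -0.002 -0.001  0.   ]
 [ 0.    -0.277  0.961 -0.151]
 [-0.002 -0.961 -0.277  0.079]
 [ 0.     0.     0.     1.   ]]
-1 47 [-0.08429334 -0.09659189] [-0.07752396  0.01620315] 0.05442996286231794 0.14355831693372778
1 104 [ 0.07608775 -0.0915305 ] [0.08470006 0.01995205] 0.057553696476995375 0.1441429814069417
```

>>> send_rows:
  xyz:
    - [5,30,15.9]
    - [5,30,15.9]
    - [5,30,15.9]
    - [4.8,30,15.8]
    - [0,30,0]
  rotation:
    - [0,-0.006,0]
    - [0,0,0]
    - [0,0,0]
    - [0,0,0]
    - [0,0,0]
  claw: 46

```text
time: 10.0
ee_pos: [0.5502, 0.1053, 0.1815]
tcp_rot: [-1.569, -0.001, 0.088]
ft_force: [0.2, -0.0, 0.8]
opening: 0.0463
```

>>> send_rows:
  xyz:
    - [0,30,0]
    - [0,10,0]
    - [0,0,0]
  rotation:
    - [0,0,0]
    - [0,0,0]
    - [0,0,0]

```text
time: 10.25
ee_pos: [0.5483, 0.1011, 0.14]
tcp_rot: [-1.571, 0.005, 0.085]
ft_force: [-0.6, -0.4, 0.7]
opening: 0.046
```

```bash
python3 stick.py w8; python3 - <<'E'
from wr import *
delta(env,c2w(.019,.075,.045),[-np.pi/2,0,.083])
E
```

```text
y -0.0225 x lo/hi 0.0129 0.0297 z 0.0418 317
 y -0.0075 x lo/hi 0.0126 0.0293 z 0.0417 336
 y 0.0075 x lo/hi 0.0124 0.0296 z 0.0417 363
 y 0.0225 x lo/hi 0.0121 0.029 z 0.0417 370
 y 0.0375 x lo/hi 0.0111 0.0285 z 0.0417 402
 y 0.0525 x lo/hi 0.0108 0.028 z 0.0418 412
 y 0.0675 x lo/hi 0.0106 0.0283 z 0.0416 445
 y 0.0825 x lo/hi 0.0104 0.0276 z 0.042 449
 y 0.0975 x lo/hi 0.0018 0.0286 z 0.0422 281
head [0.00145179 0.09930644] [0.03584306 0.14365642] 0.05141199118145398
cover case x,y max [-0.04396547 -0.06422801] [ 0.08164934 -0.03136862]
t 10.3 at [0.5497 0.1016 0.1421] [-1.5708  0.0017  0.0845] f [ 0.   1.  -0.2] op 0.04611759831795445
 shift mm (tool axes now) [  1.8  -7.9 -36.2] rotvec [-0.     -0.0035 -0.0017]
t 10.3 at [0.5497 0.1016 0.1421] [-1.5708  0.0017  0.0845] f [ 0.   1.  -0.2] op 0.04611759831795445
 shift mm (tool axes now) [ 0.8 97.1 -1.2] rotvec [-0.      0.0015 -0.0017]
```

View pics/w8.png

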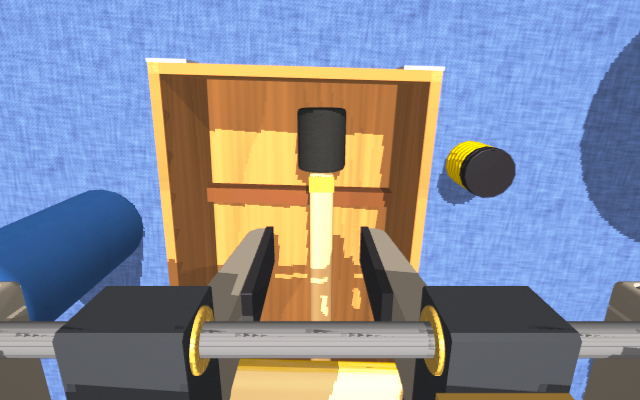

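The stick, at px (321,225), is centred between the fingers and aligned with them. I'm descending.

>>> send_rows:
  xyz:
    - [0.8,25,-1]
    - [0,25,0]
    - [0,25,0]
    - [0,15,0]
    - [0,6,0]
  rotation:
    - [0,0,0]
    - [0,0,0]
    - [0,0,0]
    - [0,0,0]
    - [0,0,0]

```text
time: 10.72
ee_pos: [0.5514, 0.1003, 0.0465]
tcp_rot: [-1.571, -0.0, 0.084]
ft_force: [-1.0, 0.4, 0.8]
opening: 0.046
```

>>> send_rows:
  xyz:
    - [0,0,0]
    - [0,0,0]
    - [0,0,0]
  rotation:
    - [0,0,0]
    - [0,0,0]
    - [0,0,0]

```text
time: 10.97
ee_pos: [0.5523, 0.1011, 0.0484]
tcp_rot: [-1.571, -0.003, 0.085]
ft_force: [0.2, 0.8, -0.7]
opening: 0.0457
```

>>> send_rows:
  xyz:
    - [-1,3,0]
    - [0,0,0]
  rotation:
    - [0,0,0]
    - [0,0,0]

```text
time: 11.13
ee_pos: [0.5501, 0.1007, 0.0441]
tcp_rot: [-1.571, -0.001, 0.085]
ft_force: [0.0, -0.0, 0.3]
opening: 0.0457
```

>>> send_rows:
  xyz:
    - [0,0,0]
    - [0,0,0]
    - [0,0,0]
    - [0,0,0]
    - [0,0,0]
  rotation:
    - [0,0,0]
    - [0,0,0]
    - [0,0,0]
    - [0,0,0]
    - [0,0,0]
  claw: 0

```text
time: 11.55
ee_pos: [0.55, 0.1008, 0.0435]
tcp_rot: [-1.571, -0.0, 0.085]
ft_force: [-0.2, -0.4, 0.6]
opening: 0.0179
```

>>> send_rows:
  xyz:
    - [0,0,0]
    - [0,0,0]
  rotation:
    - [0,0,0]
    - [0,0,0]

```text
time: 11.72
ee_pos: [0.55, 0.1008, 0.0435]
tcp_rot: [-1.571, -0.0, 0.085]
ft_force: [0.3, -0.7, 1.2]
opening: 0.0175
```

>>> send_rows:
  xyz:
    - [0,-14.9,-1.3]
    - [0,-14.9,-1.3]
    - [0,0,0]
  rotation:
    - [0.07,0,0]
    - [0.07,0,0]
    - [0,0,0]

```text
time: 11.97
ee_pos: [0.552, 0.0929, 0.0741]
tcp_rot: [-1.43, -0.002, 0.078]
ft_force: [0.1, -1.0, -1.2]
opening: 0.0174
```

```bash
cat > look.py <<'E'
from wr import *; import sys
s,c,P,hsv,Rw,t=wristcloud(sys.argv[1]+"w"); print(s["time"],s["ee_pos"],s["tcp_rot"],s["ft_force"],s["opening"])
c=env.camera("scene");im=c["pixels"][130:290,230:430,::-1];cv2.imwrite(f"pics/{sys.argv[1]}s.png",cv2.resize(im,None,fx=3.5,fy=3.5))
E
python3 look.py t1
```

```text
11.9667 [0.5520072  0.09287215 0.07408128] [-1.43041178 -0.0017955   0.07783529] [ 0.13516395 -0.98363617 -1.19984213] 0.017430342444059093
```

View pics/t1s.png

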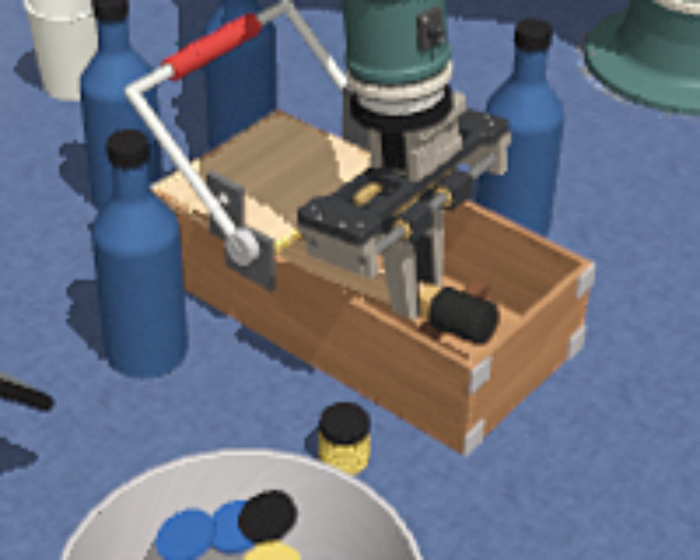

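View pics/t1w.png

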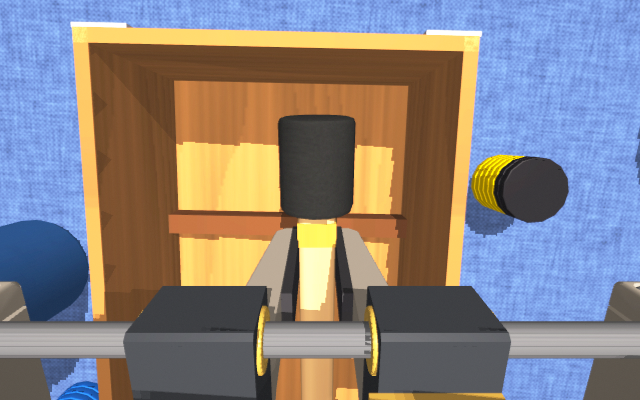

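>>> send_rows:
  xyz:
    - [0,-14.9,-1.3]
    - [0,-14.9,-1.3]
    - [0,0,0]
  rotation:
    - [0.07,0,0]
    - [0.07,0,0]
    - [0,0,0]

```text
time: 12.32
ee_pos: [0.552, 0.0865, 0.1018]
tcp_rot: [-1.291, -0.0, 0.08]
ft_force: [0.2, -1.2, -1.7]
opening: 0.0177
```

```bash
python3 look.py t2; python3 - <<'E'
from wr import *
s=env.observe(); c=env.camera("wrist")
Rt=R.from_euler('xyz',s["tcp_rot"]).as_matrix(); T=c["T_tool_cam"]; P=pts(c,T[:3,:3],T[:3,3]) # tool frame
V=c["pixels"].max(-1); m=(V<75)&(abs(P[...,0])<.025)&(P[...,2]>.01)&(P[...,2]<.09)&(P[...,1]<.04)&(P[...,1]>-.03)
q=P[m]; print("head in tool:",m.sum(),q.min(0),q.max(0))
ax_y=.0115
for n,sz in(("head",.0675),("tail",.0675-.28)):
    w=Rt@np.array([0,ax_y,sz])+s["ee_pos"]; print(n,w.round(4),"case",(R.from_euler('z',-yaw).apply(np.append(w[:2]-c0,w[2]))).round(4))
E
```

```text
12.3167 [0.55195174 0.08654856 0.10183534] [-1.29124952e+00 -1.71457728e-04  8.00651200e-02] [ 0.24383999 -1.21390242 -1.69944795] 0.017692535344296257
head in tool: 8088 [-0.01734886 -0.02987907  0.01000555] [0.01791967 0.02087386 0.06808057]
head [0.5446 0.1571 0.1084] case [0.0165 0.1319 0.1084]
tail [ 0.5671 -0.1112  0.0316] case [ 0.0229 -0.1373  0.0316]
```

View pics/t2s.png

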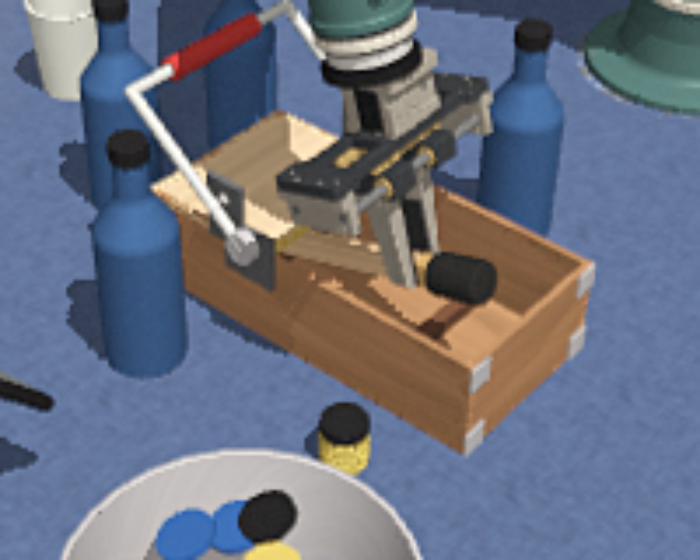

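>>> send_rows:
  xyz:
    - [0,-4.3,0]
    - [0,0,15]
    - [0,0,20]
    - [0,0,20]
  rotation:
    - [0.02,0,0]
    - [0,0,0]
    - [0,0,0]
    - [0,0,0]

```text
time: 12.8
ee_pos: [0.5458, 0.1427, 0.1225]
tcp_rot: [-1.271, 0.001, 0.086]
ft_force: [0.2, 0.5, -2.0]
opening: 0.0178
```

```bash
python3 look.py t3
```

```text
12.8 [0.54578277 0.14274517 0.12253387] [-1.27082251e+00  6.55291073e-04  8.56627106e-02] [ 0.23140958  0.48431108 -2.03718126] 0.017753001050382175
```

View pics/t3s.png

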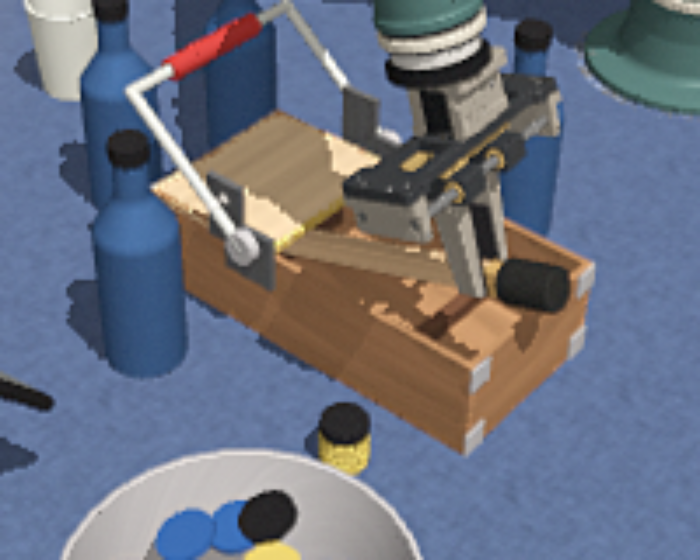

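The beater slides out freely, with only about 2 N on the wrist, and the head is above the end wall. I'm drawing it further.

>>> send_rows:
  xyz:
    - [0,0,20]
    - [0,0,20]
    - [0,0,20]
    - [0,0,22]
    - [0,0,0]
  rotation:
    - [0,0,0]
    - [0,0,0]
    - [0,0,0]
    - [0,0,0]
    - [0,0,0]

```text
time: 13.32
ee_pos: [0.5383, 0.2246, 0.1486]
tcp_rot: [-1.268, -0.002, 0.092]
ft_force: [-0.4, 0.6, -0.3]
opening: 0.018
```

```bash
python3 look.py t4; python3 - <<'E'
from wr import *
s=env.observe(); Rt=R.from_euler('xyz',s["tcp_rot"]).as_matrix()
for n,sz in(("head",.0675),("tail",.0675-.28)):
    w=Rt@np.array([0,.0115,sz])+s["ee_pos"]; print(n,w.round(4),"case",(R.from_euler('z',-yaw).apply(np.append(w[:2]-c0,w[2]))).round(4))
E
```

```text
13.3167 [0.53834534 0.22463538 0.14855765] [-1.26829287 -0.00240129  0.09196691] [-0.42981483  0.56886836 -0.25751323] 0.018028002920305607
head [0.5331 0.2876 0.1556] case [0.0129 0.2628 0.1556]
tail [0.5566 0.021  0.073 ] case [ 0.0204 -0.0047  0.073 ]
```

View pics/t4s.png

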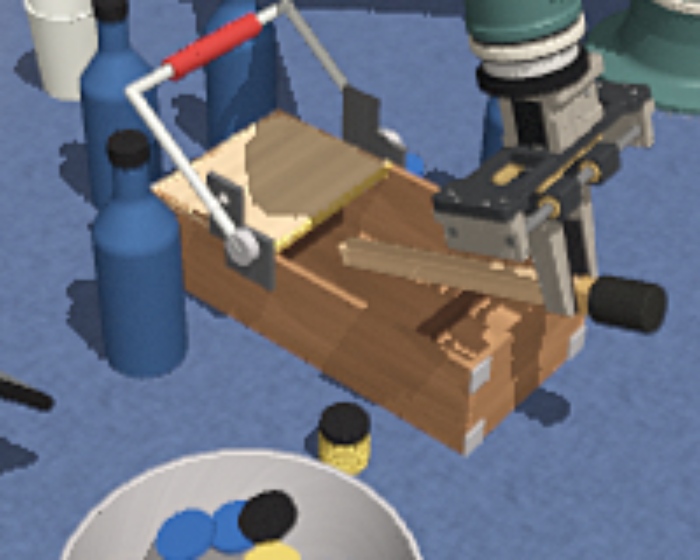

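The tail, at px (345,250), is clear of the cover edge. I'm lifting straight up.

>>> send_rows:
  xyz:
    - [0,-19,6]
    - [0,-28.6,8.9]
    - [0,-28.6,8.9]
    - [0,-28.6,8.9]
    - [0,-28.6,8.9]
  rotation:
    - [0,0,0]
    - [0,0,0]
    - [0,0,0]
    - [0,0,0]
    - [0,0,0]

```text
time: 13.83
ee_pos: [0.5396, 0.2174, 0.2868]
tcp_rot: [-1.272, 0.001, 0.083]
ft_force: [0.3, 0.0, -1.8]
opening: 0.0175
```

>>> send_rows:
  xyz:
    - [0,-28.6,8.9]
    - [0,-19,6]
    - [0,-6,-19]
    - [0,-6,-19]
    - [0,-6,-19]
  rotation:
    - [0,0,0]
    - [0,0,0]
    - [0,0,0]
    - [0,0,0]
    - [0,0,0]

```text
time: 14.25
ee_pos: [0.5448, 0.1576, 0.3362]
tcp_rot: [-1.272, 0.0, 0.084]
ft_force: [-0.0, -0.5, -1.9]
opening: 0.0179
```

>>> send_rows:
  xyz:
    - [0,-3,-10]
    - [0,0,0]
    - [0,0,0]
    - [0,0,0]
    - [0,0,0]
  rotation:
    - [0,0,0]
    - [0,0,0]
    - [0,0,0]
    - [0,0,0]
    - [0,0,0]

```text
time: 14.67
ee_pos: [0.5452, 0.1506, 0.3366]
tcp_rot: [-1.27, 0.0, 0.087]
ft_force: [0.5, 0.2, -1.0]
opening: 0.0177
```

>>> send_rows:
  xyz:
    - [0,0,0]
    - [0,0,0]
    - [0,0,0]
    - [0,0,0]
    - [0,0,0]
  rotation:
    - [0,0,0]
    - [0,0,0]
    - [0,0,0]
    - [0,0,0]
    - [0,0,0]

```text
time: 15.08
ee_pos: [0.5457, 0.1493, 0.3365]
tcp_rot: [-1.271, 0.0, 0.085]
ft_force: [0.6, -0.7, -1.3]
opening: 0.0178
```

```bash
python3 - <<'E'
from wr import *
s=env.observe(); print(s["time"],s["ft_force"],s["opening"],abs(s["qvel"]).max()); Rt=R.from_euler('xyz',s["tcp_rot"]).as_matrix()
for n,sz in(("head",.0675),("tail",.0675-.28),("mid",-.0725)):
    w=Rt@np.array([0,.0115,sz])+s["ee_pos"]; print(n,w.round(4),"case",(R.from_euler('z',-yaw).apply(np.append(w[:2]-c0,w[2]))).round(4))
for n in("scene","top"):
    c=env.camera(n); cv2.imwrite(f"pics/f{n}.png",c["pixels"][:,:,::-1]); P=pts(c); hsv=cv2.cvtColor(c["pixels"],cv2.COLOR_RGB2HSV).astype(int); H,S,V=hsv[...,0],hsv[...,1],hsv[...,2]
    m=((H<6)|(H>174))&(S>150)&(V>80)&(P[...,2]>.1)&(P[...,2]<.28)&(P[...,1]<.05)
    if m.sum()>5: print(n,"bar",np.median(P[m],0))
    m=(H>14)&(H<32)&(S>50)&(V>90)&(P[...,2]>.15)&(abs(P[...,1])<.3)&(abs(P[...,0]-.55)<.06)
    if m.sum()>5: q=P[m]; i=q[:,1].argmin(); print("stick tail-ish",m.sum(),q[i],"min z",np.percentile(q[:,2],2))
E
```

```text
15.0833 [ 0.63333352 -0.70868318 -1.25725817] 0.017814104089006032 0.0036077480908898955
head [0.5399 0.217  0.3454] case [0.0154 0.1919 0.3454]
tail [ 0.5627 -0.0495  0.2627] case [ 0.0222 -0.0755  0.2627]
mid [0.5513 0.0837 0.3041] case [0.0188 0.0582 0.3041]
scene bar [ 0.55155613 -0.13139123  0.1980116 ]
stick tail-ish 684 [ 0.56501802 -0.04886032  0.27083793] min z 0.2657561113587095
top bar [ 0.54782932 -0.14016992  0.20054924]
stick tail-ish 24 [ 0.57036378 -0.05109964  0.27151222] min z 0.27170395196870245
```

View pics/fscene.png

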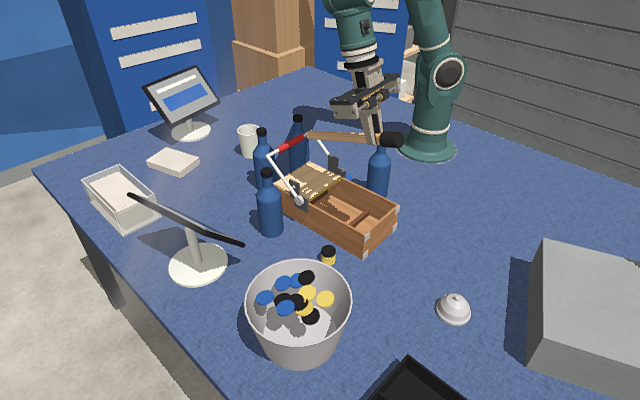

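View pics/ftop.png

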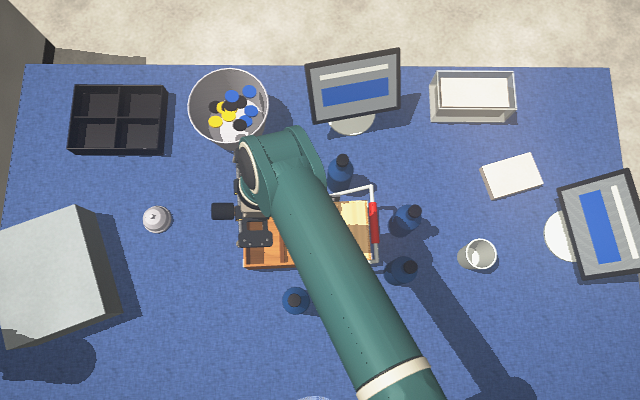

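The beater is held still above the case with its tail at about z = 0.26 m. The handle is in its detent and the bottles are where they were. I'm handing the job in.

```bash
python3 -c "
from station import env
print(env.job_done())"
```

```text
the job is handed in; nothing more can be done
None
```

The job is handed in at about 15 s of the 64 s allowed. The handle is in its end detent, and the gripper is holding the beater still above the case; no verdict was reported.

- **Handle:** I gripped the bar to lift it. Force on the wrist rose to about 31 N partway up, so I opened the jaws and did the rest with the bar loosely caged. With no force on it, the bar measured about 2.43 rad (2.4 is the detent, 2.45 the stop), and it was still leaning back over the cover in the last pictures.
- **Beater:** I gripped the stick near its head, tilted it head up by about 0.30 rad, drew it out along its own axis, then lifted it. Force on the wrist stayed around 2 N or less in the readings.
- **Final position:** the head end is at about z = 0.345 m and the tail end at about 0.263 m, which the scene camera's depth agrees with. The middle is about 6 cm from the case centre seen from above, and the jaws are on the stick at 17.8 mm opening.
- **Surroundings:** in the final scene and top views the bottles, cup, bell and yellow-and-black token stack look unmoved. The arm hid the blue token stack in the last top view. I last saw it in place at the end of the draw, before the straight lift.

The bar radius measured 148 mm against the 150 mm given, which is within the camera calibration error. No final check failed.

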